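# Pack the scrubbing brushes and close the carton

## Robot

A 7-joint arm with a two-finger parallel gripper is mounted at the origin on the work surface. World frame = base frame: x ahead of the robot, y to its left, z up, the work surface at z = 0. Lengths are in m, angles in rad, forces in N, time in s.
With the tool pointing down it reaches from about 0.425 to 0.925 m from the base axis. Payload 6.8 kg.
Tool frame: the origin (TCP) lies on the front face of the gripper's body, between the roots of the fingers; the fingertips stand 73 mm ahead of it and the grasp point (between the pads) lies 54 mm ahead of it (env.nose_length is the distance from the TCP to the fingertips, in m); z points along the fingers, y is the line along which they close (so a half turn about z gives the same grasp; the last joint's range is limited). The gripper opens to 85 mm and grips with 20 to 120 N. Pads are 22 mm wide; open, the fingers measure 114 mm over their backs; the gripper's body (76 mm by 85 mm) begins 54 mm behind the grasp point. The pads swing forward as they close: fully open they stand 13 mm farther back than shut.
Start: joints at [-1.427, 0.477, 0.022, 1.555, -0.011, 1.109, -0.083], TCP at [0.168, 0.654, 0.304] pointing down, gripper open.
Joint ranges: [-2.96, 2.96], [-0.34, 2.1], [-1.41, 1.46], [0.24, 2.44], [-1.37, 4.51], [0.17, 1.92], [-2.96, 2.96]. Speed limits (rad/s): [2.39, 2.39, 3.14, 3.14, 3.14, 3.14, 3.14].

## Interface

Orientations are given as a unit quaternion [w, x, y, z].
In Python, from cell import env, kin, camera, calibration, job gives the robot as it stands. The module is installed in compiled form; this text tells all that it offers. Calls block until the motion is done:
- env.reach(position, orientation): joint-space move of the TCP to a pose.
- env.movel(position, velocity=0.15, rot=None, stop_force=None): straight line of the TCP; rot=None keeps the orientation; velocity is the mean speed in m/s. With stop_force (N) it stops when the force on the tool has changed by that much, and returns True; else False.
- env.goto_joints(angles): joint-space move.
- env.grip(opening, f_grip=None): finger opening in m; f_grip is the grip in N (None keeps the last); returns when the fingers have stopped.
- env.dwell(seconds).
- kin.inverse_kinematics(position, orientation): joint angles nearest the present ones, or None.
- env.get_state(): the state.
- camera(name): name is "scene" or "top" or "wrist"; returns (picture, depth): 420x560x3 uint8, blue, green, red; 420x560 float32, m along the optical axis (not along the pixel's ray), 0 where there is no reading.
- calibration(name): a dict with "fx", "fy", "cx", "cy" (pixels), "rvec" (rotation vector, rad) and "tvec" (3), from world to camera coordinates, as OpenCV has them. Camera axes: x right, y down, z forward; pixel columns grow to the right and rows downward; lengths in m; the calibration is good to about 2 mm. A picture is of the moment at which its call begins: read the wrist's pose just before it. calibration takes no time and is no camera call; for the wrist camera it gives the pose at the moment of the call.
A pose or a line that the arm cannot do raises env.PlanningError and nothing moves.
- job.job_done(): hands the job in; it is judged then, once.
The state is a dict: "time": time; "qpos": joint angles; "joint_velocities": joint speeds; "joint_torque": joint torques, N m; "tcp_pos": TCP position; "orientation": TCP orientation; "force": force on the tool from outside, world axes, zero at the start; "torque": the same for the moment, N m; "opening": finger opening in m; "gripper_force": force on a finger pad.
Only numpy, scipy, OpenCV 4.12 (cv2) and the standard library are available. Lean on these libraries where they do the work, as an engineer would, in place of code of your own. Each camera call takes 0.05 s, during which the arm holds its last target. There are 200 camera calls.

## Task

Pack every scrubbing brush away in the carton: slide each one bristles down into a cell of its own until it stands on the carton floor. Then close the carton: fold down the two short end flaps first, and after them the two long flaps, all flat over the brushes. Leave the pail, dustpan and scoop where they are.

Things in the scene. Friction and masses are not known exactly. Their poses are not given: they have to be found in the camera images.
- carton: Open brown carton, fixed. Outside 113 mm (own x) by 236 mm (own y), card 4 mm thick; end walls (+y, -y) 74 mm high, long walls (+x, -x) 78 mm. Origin: centre of the underside. Five card dividers (4 mm thick, tops 32 mm above the worktop) make four cells along y, each 105 (x) by 45 mm (y), 49 mm apart; 14 mm gap outside the last ones. Its four flaps start standing up, leaning outwards.
- cell0 (a point): Centre of the floor (4 mm above the worktop) of packing cell 0, at carton x = 0, y = -73.5 mm; axes as the carton's.
- cell1 (a point): Centre of the floor (4 mm above the worktop) of packing cell 1, at carton x = 0, y = -24.5 mm; axes as the carton's.
- cell2 (a point): Centre of the floor (4 mm above the worktop) of packing cell 2, at carton x = 0, y = 24.5 mm; axes as the carton's.
- cell3 (a point): Centre of the floor (4 mm above the worktop) of packing cell 3, at carton x = 0, y = 73.5 mm; axes as the carton's.
- brush0_centre (a point): Centre (31 mm up) of a wooden scrubbing brush (some absent), 97 (own x) x 39 x 62 mm high, about 120 g, bristles down, the same either way round; all alike, any fits any cell. Upwards: bristle pad 90 x 33, 0-18 mm; block 97 x 39, 18-34 mm; bamboo grip bar along x over it, 84 long, 16 wide, 46-62 mm, on two posts 34 mm either side of the middle.
- brush1_centre (a point): Centre (31 mm up) of a wooden scrubbing brush (some absent), 97 (own x) x 39 x 62 mm high, about 120 g, bristles down, the same either way round; all alike, any fits any cell. Upwards: bristle pad 90 x 33, 0-18 mm; block 97 x 39, 18-34 mm; bamboo grip bar along x over it, 84 long, 16 wide, 46-62 mm, on two posts 34 mm either side of the middle.
- brush2_centre (a point): Centre (31 mm up) of a wooden scrubbing brush (some absent), 97 (own x) x 39 x 62 mm high, about 120 g, bristles down, the same either way round; all alike, any fits any cell. Upwards: bristle pad 90 x 33, 0-18 mm; block 97 x 39, 18-34 mm; bamboo grip bar along x over it, 84 long, 16 wide, 46-62 mm, on two posts 34 mm either side of the middle.
- brush3_centre (a point): Centre (31 mm up) of a wooden scrubbing brush (some absent), 97 (own x) x 39 x 62 mm high, about 120 g, bristles down, the same either way round; all alike, any fits any cell. Upwards: bristle pad 90 x 33, 0-18 mm; block 97 x 39, 18-34 mm; bamboo grip bar along x over it, 84 long, 16 wide, 46-62 mm, on two posts 34 mm either side of the middle.
- end_flap_left (a joint): Angle of the card flap on the short end wall at carton +y (103 mm wide): 0 = folded flat over the carton, 1.57 = standing straight up, more = leaning outwards (stop at 2.6). Flap 56 mm from hinge to free edge, 4 mm thick. The crease is stiff (0.06 N m): it stays where it is left, and gives way to 1 or 2 N at the free edge; it meets a firm stop at 0.
- end_flap_left_hinge (a point): Middle of the crease of end_flap_left, on the flap's outer face (4 mm above the wall's top edge when folded flat).
- end_flap_left_edge (a point): Middle of the free edge of end_flap_left, on its outer face (the upper face when folded flat).
- end_flap_right (a joint): Angle of the card flap on the short end wall at carton -y (103 mm wide): 0 = folded flat over the carton, 1.57 = standing straight up, more = leaning outwards (stop at 2.6). Flap 56 mm from hinge to free edge, 4 mm thick. The crease is stiff (0.06 N m): it stays where it is left, and gives way to 1 or 2 N at the free edge; it meets a firm stop at 0.
- end_flap_right_hinge (a point): Middle of the crease of end_flap_right, on the flap's outer face (4 mm above the wall's top edge when folded flat).
- end_flap_right_edge (a point): Middle of the free edge of end_flap_right, on its outer face (the upper face when folded flat).
- long_flap_near (a joint): Angle of the card flap on the long wall at carton -x, nearest the robot (234 mm wide): 0 = folded flat over the carton, 1.57 = standing straight up, more = leaning outwards (stop at 2.6). Flap 56 mm from hinge to free edge, 4 mm thick. The crease is stiff (0.06 N m): it stays where it is left, and gives way to 1 or 2 N at the free edge; it meets a firm stop at 0.
- long_flap_near_hinge (a point): Middle of the crease of long_flap_near, on the flap's outer face (4 mm above the wall's top edge when folded flat).
- long_flap_near_edge (a point): Middle of the free edge of long_flap_near, on its outer face (the upper face when folded flat).
- long_flap_far (a joint): Angle of the card flap on the long wall at carton +x, farthest from the robot (234 mm wide): 0 = folded flat over the carton, 1.57 = standing straight up, more = leaning outwards (stop at 2.6). Flap 56 mm from hinge to free edge, 4 mm thick. The crease is stiff (0.06 N m): it stays where it is left, and gives way to 1 or 2 N at the free edge; it meets a firm stop at 0.
- long_flap_far_hinge (a point): Middle of the crease of long_flap_far, on the flap's outer face (4 mm above the wall's top edge when folded flat).
- long_flap_far_edge (a point): Middle of the free edge of long_flap_far, on its outer face (the upper face when folded flat).
- pail_centre (a point): Bystander: centre of a small aluminium pail, 110 mm across, 100 mm high (its wire bail to 150 mm). Leave alone.
- dustpan_centre (a point): Bystander: middle (20 mm up) of a red plastic dustpan, 170 x 200 mm, 42 mm high, with a handle reaching 195 mm out along its own +x. Leave alone.
- scoop_centre (a point): Bystander: centre of a clear acrylic scoop, box 90 x 70 x 45 mm, with a handle reaching 135 mm out along its own +x. Leave alone.
Things that resemble listed ones, but are neither listed nor needed, are in the scene too. Leave any purple or yellow look-alike of the part that bears brush1_centre alone.

How it is judged:
On the way, in this order (a step that is already met when the one before it is completed fails the run):
1. every brush stands on the floor of a cell of its own (z of brush0_centre in the frame of carton between 0.03 and 0.039 m and x of brush0_centre in the frame of carton between -0.01 and 0.01 m and y of brush0_centre in the frame of carton between -0.085 and 0.085 m and angle between each of brush0_centre, brush1_centre, brush2_centre, brush3_centre's own z axis and vertical below 0.1 rad and z of brush1_centre in the frame of carton between 0.03 and 0.039 m and x of brush1_centre in the frame of carton between -0.01 and 0.01 m and y of brush1_centre in the frame of carton between -0.085 and 0.085 m and z of brush2_centre in the frame of carton between 0.03 and 0.039 m and x of brush2_centre in the frame of carton between -0.01 and 0.01 m and y of brush2_centre in the frame of carton between -0.085 and 0.085 m and z of brush3_centre in the frame of carton between 0.03 and 0.039 m and x of brush3_centre in the frame of carton between -0.01 and 0.01 m and y of brush3_centre in the frame of carton between -0.085 and 0.085 m), for 0.2 s.
2. both short end flaps are folded flat (value of joint each of end_flap_left, end_flap_right below 0.12 rad), for 0.2 s.
3. both long flaps are folded flat over them (value of joint each of long_flap_near, long_flap_far below 0.12 rad), for 0.2 s.
At the end, for the whole second after the job is handed in: Every brush present stands in a cell of its own, upright (within 0.1 rad) on its bristles, down to within 4 mm of the carton floor, and all four flaps are within 0.12 rad of flat; the end flaps were closed before the long ones (all of step 1 and all of step 2 and all of step 3); the robot touches nothing.
It fails at once if a long flap is folded in (below 0.8 rad) while an end flap is still up (above 0.4 rad) (value of joint any of long_flap_near, long_flap_far below 0.8 rad and value of joint any of end_flap_left, end_flap_right above 0.4 rad).
It fails at once if the pail, dustpan or scoop is moved more than 50 mm (distance of any of pail_centre, dustpan_centre, scoop_centre from where it was at the start of the episode above 0.05 m).
Of brush0, brush1, brush2, brush3 only 2 to 4 are there at a start; the rules pass over those that are not, and their reading is None.
At some moment in a run one of brush0, brush1, brush2, brush3 may be knocked a few centimetres aside while the robot is not near it.
It also fails if it takes over 210 s, if anything falls off the work surface, if the arm or the gripper's body presses on something with over 40 N, if the wrist force passes 120 N, or if a joint passes its speed limit or range.

## Working session

There is one attempt and no reset: what is moved stays moved. The work goes in short steps, each a Python script; the robot and the scene stay as the last script left them, time stands still between calls to the robot, and variables do not carry over. Pictures are saved under pics/ and viewed, at most 14 in all, crops included, and the job is handed in when it is done.

```bash
mkdir -p pics
python3 - <<'E'
from cell import env,camera,calibration
import cv2
for n in("top","scene"):
    p,d=camera(n); cv2.imwrite(f"pics/{n}0.png",p); c=calibration(n); print(n,c)
s=env.get_state(); print(s['time'],s['tcp_pos'],s['orientation'],s['force'])
E
```

```text
top {'fx': 382.8027985235632, 'fy': 382.8027985235632, 'cx': 280.89153332183236, 'cy': 207.8097205487827, 'rvec': array([ 2.19294006, -2.15345434,  0.06150753]), 'tvec': array([0.02304718, 0.51785624, 1.11298201])}
scene {'fx': 397.034348687955, 'fy': 397.034348687955, 'cx': 273.64130486925393, 'cy': 212.34530991022572, 'rvec': array([ 2.30654498,  0.61388785, -0.25515835]), 'tvec': array([-0.46389302, -0.09335514,  1.43843164])}
0.1 [0.16809687 0.65329404 0.30300611] [-3.25289070e-05  1.25580594e-01  9.92083061e-01 -8.44163108e-04] [-0.32973805  0.49337043  0.7050116 ]
```

View pics/top0.png

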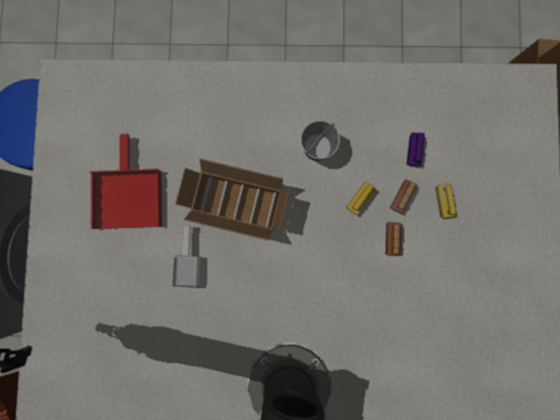

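View pics/scene0.png

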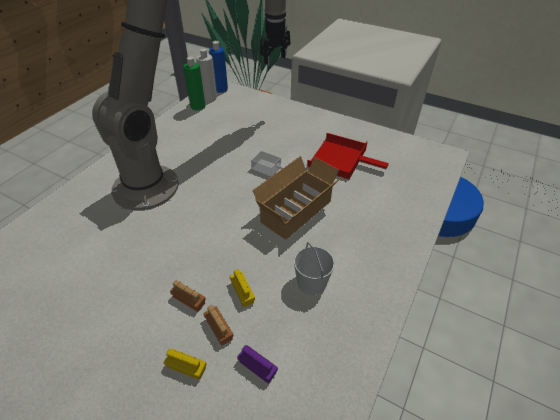

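```bash
cat > h.py <<'E'
from cell import env,kin,camera,calibration,job
import cv2,numpy as np
from scipy.spatial.transform import Rotation as Ro
def cloud(n):
    c=calibration(n); p,d=camera(n)
    R=cv2.Rodrigues(c['rvec'])[0]; v,u=np.mgrid[:d.shape[0],:d.shape[1]]
    X=np.dstack([(u-c['cx'])/c['fx']*d,(v-c['cy'])/c['fy']*d,d]).astype(float)
    W=(X-c['tvec'])@R; W[d==0]=np.nan
    return p,W
def down(a,tilt=0):
    "tool down, tool x at world angle a, tool y at a-90deg"
    R=np.array([[np.cos(a),np.sin(a),0],[np.sin(a),-np.cos(a),0],[0,0,-1]])
    q=Ro.from_matrix(R).as_quat(); return np.array([q[3],*q[:3]])
def proj(n,P):
    c=calibration(n); return cv2.projectPoints(np.float64(P).reshape(-1,1,3),c['rvec'],c['tvec'],np.array([[c['fx'],0,c['cx']],[0,c['fy'],c['cy']],[0,0,1]]),None)[0][:,0]
def brown(p):
    h=cv2.cvtColor(p,cv2.COLOR_BGR2HSV); return cv2.inRange(h,(3,70,30),(19,255,255))
def blobs(n,zmin=.012):
    p,W=cloud(n); m=brown(p)*(np.nan_to_num(W[...,2])>zmin); m=cv2.morphologyEx(m,cv2.MORPH_CLOSE,np.ones((3,3),np.uint8))
    k,l,s,_=cv2.connectedComponentsWithStats(m); out=[]
    for i in range(1,k):
        if s[i,4]<40: continue
        P=W[(l==i)&np.isfinite(W[...,2])]
        r=cv2.minAreaRect(P[:,:2].astype(np.float32)); out.append((s[i],P,r))
    return p,W,out
E
python3 - <<'E'
from h import *
p,W,o=blobs("top")
for s,P,r in o: print(s,np.round(np.array(r[0]),3),np.round(np.array(r[1]),3),r[2],np.percentile(P[:,2],[5,50,95]).round(3))
for uv in [(320,140),(125,200),(187,270),(240,200)]: print(uv,W[uv[1],uv[0]].round(3))
cv2.imwrite("pics/crop.png",cv2.resize(p[110:310,160:480],(800,500),interpolation=cv2.INTER_CUBIC))
E
```

```text
[ 176  159  113   81 3486] [0.533 0.165] [0.291 0.169] 77.47950744628906 [0.038 0.098 0.127]
[391 180  26  34 431] [ 0.558 -0.324] [0.038 0.096] 62.01211929321289 [0.032 0.038 0.065]
[386 222  15  34 465] [ 0.433 -0.294] [0.04  0.095] 86.50599670410156 [0.031 0.037 0.065]
(320, 140) [ 0.726 -0.082  0.007]
(125, 200) [0.534 0.505 0.006]
(187, 270) [0.328 0.309 0.003]
(240, 200) [0.54  0.156 0.007]
```

View pics/crop.png

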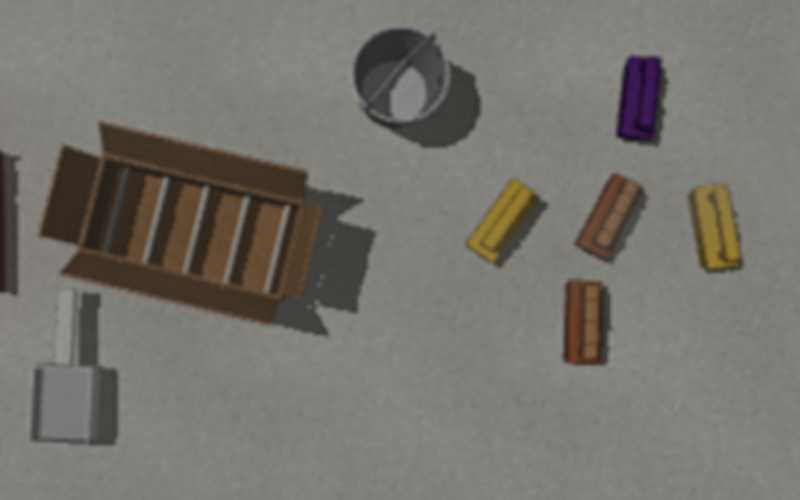

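Run:
```python
from h import *
a=np.radians(167.5)
env.reach([.53,.165,.36],down(a)); s=env.get_state(); print(s['tcp_pos'],s['qpos'].round(2) if hasattr(s['qpos'],'round') else s['qpos'])
c=calibration("wrist"); R=cv2.Rodrigues(c['rvec'])[0]; print("cam",-R.T@c['tvec'],R[2],c['fx'])
p,W=cloud("wrist"); cv2.imwrite("pics/w1.png",p); np.savez("w1.npz",p=p,W=W)
z=W[...,2]; print(np.histogram(z[np.isfinite(z)],bins=np.arange(-.01,.15,.01)))
```

```text
[0.52975877 0.16629662 0.3598434 ] [-0.75  0.23  0.41  1.8  -0.1   1.13  1.04]
cam [0.46521495 0.18042122 0.4301675 ] [ 0.25292438 -0.05523656 -0.96590796] 313.6571596150772
(array([ 32843, 100154,   2127,   2576,   6276,   2812,   1276,   1480,
         3673,   4032,   4381,   4785,   5095,   4727,     17]), array([-0.01,  0.  ,  0.01,  0.02,  0.03,  0.04,  0.05,  0.06,  0.07,
        0.08,  0.09,  0.1 ,  0.11,  0.12,  0.13,  0.14]))
```

View pics/w1.png

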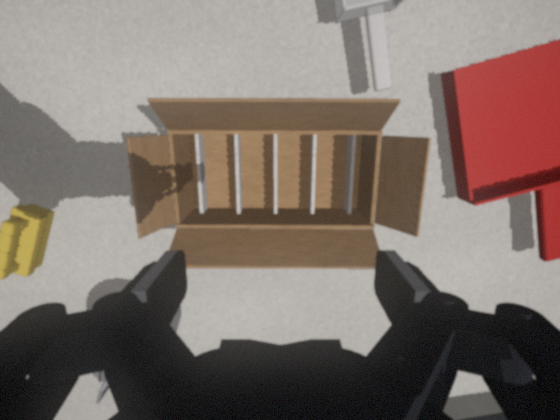

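Run:
```python
from h import *
f=np.load("w1.npz"); p,W=f['p'],f['W']; g=cv2.cvtColor(p,cv2.COLOR_BGR2HSV)
roi=np.zeros(p.shape[:2],bool); roi[120:225,180:370]=1
m=((g[...,1]<60)&roi).astype(np.uint8)
k,l,s,_=cv2.connectedComponentsWithStats(m); C=[];A=[]
for i in range(1,k):
    if s[i,4]<60: continue
    P=W[l==i]; print(s[i],np.nanpercentile(P[:,2],[5,50,95]).round(4))
    v,u=np.nonzero(l==i); c=calibration("wrist"); R=cv2.Rodrigues(c['rvec'])[0]
    ray=np.c_[(u-c['cx'])/c['fx'],(v-c['cy'])/c['fy'],np.ones(len(u))]@R; o=-R.T@c['tvec']
    Q=o+ray*((.032-o[2])/ray[:,2])[:,None]
    r=cv2.minAreaRect(Q[:,:2].astype(np.float32)); b=cv2.boxPoints(r)
    d=cv2.fitLine(Q[:,:2].astype(np.float32),cv2.DIST_L2,0,.01,.01)[:2,0]; d*=np.sign(d[0])
    C.append(r[0]); print(np.round(r[0],4),np.round(r[1],4),np.degrees(np.arctan2(d[1],d[0])).round(2))
C=np.array(C); o=np.argsort(C[:,1]); C=C[o]; print(np.linalg.norm(np.diff(C,axis=0),axis=1),C.mean(0))
d=C[-1]-C[0]; print(np.degrees(np.arctan2(d[1],d[0]))-90)
z=W[...,2]; tw=(z>.07)&(z<.0785); P=W[tw]; 
# rims vs depth, in carton frame
yw=np.arctan2(d[1],d[0])-np.pi/2; e=np.array([[np.cos(yw),np.sin(yw)],[-np.sin(yw),np.cos(yw)]]); L=(P[:,:2]-C.mean(0))@e.T
print(np.histogram(L[abs(L[:,1])<90][:,0],bins=np.arange(-.07,.071,.005)),np.histogram(L[abs(L[:,0])<.04][:,1],bins=np.arange(-.14,.141,.01))) 
# flap angles
Lc=(W[...,:2]-C.mean(0))@e.T
for nm,ax,sg,w in[("left",1,1,118),("right",1,-1,118),("near",0,-1,56.5),("far",0,1,56.5)]:
    oth=1-ax; M=(z>.085)&(abs(Lc[...,oth])<.035)&(Lc[...,ax]*sg>0)&(z<.15)
    x=Lc[...,ax][M]*sg; pf=np.polyfit(z[M],x,1); print(nm,M.sum(),"angle",np.pi/2+np.arctan(pf[0]),"zmax",z[M].max(),"x@.076",np.polyval(pf,.076))
```

```text
[194 133  14  82 755] [0.0041 0.0249 0.0334]
[0.5109 0.0659] [0.0125 0.105 ] -12.83
[233 134  10  81 578] [0.0038 0.0288 0.0335]
[0.5217 0.1122] [0.0096 0.1038] -12.6
[273 134   6  81 406] [0.004  0.0318 0.0338]
[0.5321 0.1597] [0.0066 0.1037] -12.46
[309 134   8  81 491] [0.0042 0.0315 0.0335]
[0.5422 0.2062] [0.0083 0.1038] -12.39
[344 135  13  80 625] [0.0052 0.0277 0.0333]
[0.5529 0.2521] [0.0109 0.1025] -12.18
[0.04759211 0.04863458 0.04753911 0.04717202] [0.53194162 0.15921438]
-12.70687410236603
(array([  0,   0, 401, 171,  70,  72,  68,  65,  69,  66,  66,  64,  60,
        68,  67,  57,  66,  59,  58,  61,  59,  57,  62,  54, 738,  38,
         0,   0]), array([-7.00000000e-02, -6.50000000e-02, -6.00000000e-02, -5.50000000e-02,
       -5.00000000e-02, -4.50000000e-02, -4.00000000e-02, -3.50000000e-02,
       -3.00000000e-02, -2.50000000e-02, -2.00000000e-02, -1.50000000e-02,
       -1.00000000e-02, -5.00000000e-03,  5.55111512e-17,  5.00000000e-03,
        1.00000000e-02,  1.50000000e-02,  2.00000000e-02,  2.50000000e-02,
        3.00000000e-02,  3.50000000e-02,  4.00000000e
[... 482 characters left out ...]
0000000e-02, -3.00000000e-02,
       -2.00000000e-02, -1.00000000e-02,  1.11022302e-16,  1.00000000e-02,
        2.00000000e-02,  3.00000000e-02,  4.00000000e-02,  5.00000000e-02,
        6.00000000e-02,  7.00000000e-02,  8.00000000e-02,  9.00000000e-02,
        1.00000000e-01,  1.10000000e-01,  1.20000000e-01,  1.30000000e-01,
        1.40000000e-01]))
left 2467 angle 2.1889013644214854 zmax 0.12119285819595192 x@.076 0.1193305933049697
right 2238 angle 1.9465639512347215 zmax 0.1276670942001896 x@.076 0.11789133048862188
near 2053 angle 2.105063796544023 zmax 0.12830839883976938 x@.076 0.05595488301787546
far 2257 angle 2.0438051299701927 zmax 0.1294021911146201 x@.076 0.053632199935100586
```

```bash
cat >> h.py <<'E'
C=np.array([.5317,.1598]); YAW=np.radians(-12.6)
def cart(x,y): # carton frame -> world xy
    c,s=np.cos(YAW),np.sin(YAW); return C+np.array([c*x-s*y,s*x+c*y])
def tocart(P):
    c,s=np.cos(YAW),np.sin(YAW); d=np.asarray(P)[...,:2]-C; return np.stack([c*d[...,0]+s*d[...,1],-s*d[...,0]+c*d[...,1]],-1)
def barfit(near,save=None,zr=(.055,.072),rad=.08):
    "grip bar top face, rays cast via depth; returns centre, axis angle in (90,270) deg, size"
    p,W=cloud("wrist"); 
    if save: cv2.imwrite(save,p)
    m=(np.hypot(W[...,0]-near[0],W[...,1]-near[1])<rad)&(W[...,2]>zr[0])&(W[...,2]<zr[1])&(brown(p)>0)
    l=cv2.connectedComponentsWithStats(m.astype(np.uint8)); i=1+np.argmax(l[2][1:,4]); P=W[l[1]==i]
    r=cv2.minAreaRect(P[:,:2].astype(np.float32)); w,h=r[1]; a=r[2]+(90 if h>w else 0)
    a=(a-77.5)%180+77.5
    return np.array(r[0]),a,sorted(r[1]),np.median(P[:,2])
E
python3 - <<'E'
from h import *
b=np.array([.433,-.294])
env.grip(.05,30)
a=np.radians(176.5)
env.reach([*b,.28],down(a)); r=barfit(b,"pics/w2.png"); print(r,env.get_state()['time'],env.get_state()['opening'])
E
```

```text
(array([ 0.4296698 , -0.29464906]), 178.0142059326172, [0.0160053800791502, 0.08149991929531097], np.float64(0.062067371729589184)) 4.6083 0.04992017052124179
```

View pics/w2.png

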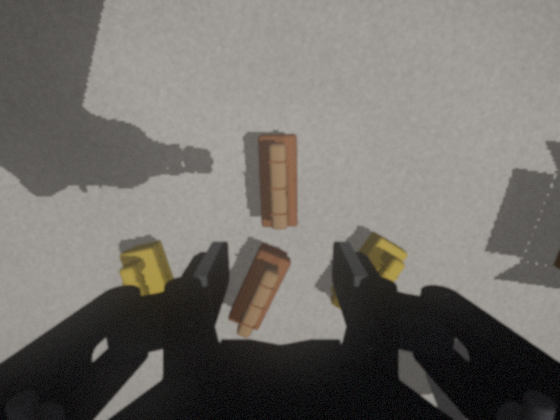

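```bash
cat >> h.py <<'E'
def pick(b,adeg):
    q=down(np.radians(adeg)); env.reach([*b,.2],q); env.grip(.045,30)
    print("hit",env.movel([*b,.113],.12,stop_force=8)); env.grip(0.,40); s=env.get_state(); print("opening",s['opening'],s['gripper_force'])
    env.movel([*b,.25],.2); s=env.get_state(); print("lifted",s['opening'],s['force'],s['time'])
E
python3 - <<'E'
from h import *
pick([.4296,-.2946],178.)
q=down(YAW+np.pi); t=cart(0,-.0735); env.reach([*t,.26],q); print(barfit(t,"pics/w3.png",zr=(.18,.24)),t,env.get_state()['tcp_pos'])
E
```

```text
hit False
opening 0.014968686513701954 41.70140326023102
lifted 0.015018030633848737 [ 0.31798043  0.68203943 -1.57562399] 7.325
(array([0.51816583, 0.09791907]), 167.70653533935547, [0.05992972105741501, 0.09450606256723404], np.float64(0.20766421965549542)) [0.51566647 0.08807012] [0.5157179  0.08639665 0.25995245]
```

View pics/w3.png

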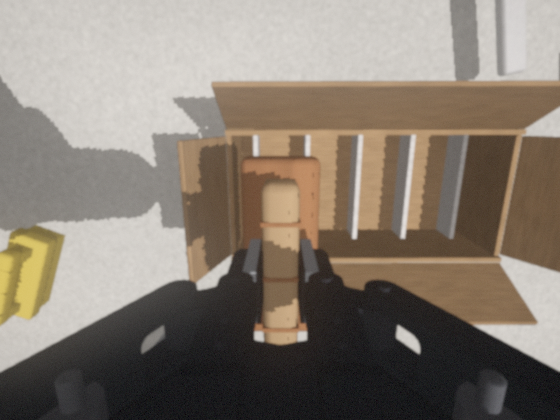

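```bash
cat >> h.py <<'E'
def held():
    "held brush offset (carton axes) of bar centre from TCP, by near end of bar and its centreline"
    s=env.get_state(); T=s['tcp_pos']; p,W=cloud("wrist"); h=cv2.cvtColor(p,cv2.COLOR_BGR2HSV)
    zt=T[2]-.051; L=tocart(W)-tocart(T)
    m=(abs(W[...,2]-zt)<.005)&(abs(L[...,1])<.012)&(L[...,0]<-.015)&(L[...,0]>-.08)
    P=L[m]; e=np.percentile(P[:,0],.5)
    bins=[(P[abs(P[:,0]-x)<.004][:,1]) for x in (-.02,-.03,-.038)]
    mid=[(np.percentile(b,2)+np.percentile(b,98))/2 for b in bins if len(b)>5]
    return T,np.median(W[m][:,2])-zt,e+.042,mid,len(P),[np.ptp(b) for b in bins if len(b)]
E
python3 - <<'E'
from h import *
env.dwell(.5); print(env.get_state()['tcp_pos'], cart(0,-.0735)); print(held())
E
```

```text
[0.51569039 0.08801289 0.2600216 ] [0.51566647 0.08807012]
(array([0.51569039, 0.08801289, 0.2600216 ]), np.float64(-0.000729843978219985), np.float64(0.000775404132467801), [np.float64(0.0001266391975911882), np.float64(0.0001020783470696159), np.float64(0.00011223174731414803)], 2377, [np.float64(0.01599542927623475), np.float64(0.015536298431657061), np.float64(0.015664447915289995)])
```

```bash
cat >> h.py <<'E'
def divs():
    p,W=cloud("wrist"); h=cv2.cvtColor(p,cv2.COLOR_BGR2HSV); L=tocart(W)
    m=(h[...,1]<60)&(abs(W[...,2]-.032)<.0035)
    for y in (-.098,-.049,0,.049,.098):
        P=L[m&(abs(L[...,1]-y)<.008)&(abs(L[...,0])<.06)]
        if len(P)>40: f=np.polyfit(P[:,0],P[:,1],1); print("div",y,len(P),"dy mm",(f[1]-y)*1e3,"slope",f[0],"x",np.percentile(P[:,0],[1,99])*1e3)
    for s in(-1,1):
        P=L[(abs(W[...,2]-.078)<.002)&(abs(L[...,1])<.08)&(abs(L[...,0]-s*.0545)<.008)]
        if len(P)>40: print("rim",s,len(P),np.percentile(P[:,0],[2,50,98])*1e3)
E
python3 - <<'E'
from h import *
divs()
E
```

```text
div -0.098 100 dy mm -0.8095914207166405 slope -0.0174912846898507 x [-50.79496406 -33.14119873]
div -0.049 97 dy mm 0.11318003969302409 slope 0.01132290716806377 x [-50.84811126 -33.20091584]
div 0 531 dy mm -0.6080232701422423 slope 0.0006188779607107018 x [-50.53060397  51.25160295]
div 0.049 597 dy mm -0.7444717628216219 slope 0.00155139788248416 x [-50.00567046  51.19954057]
div 0.098 666 dy mm -0.9674266693979611 slope 0.0010678181953557174 x [-50.29777897  50.55704257]
rim -1 1116 [-58.63002897 -55.54728146 -53.92317064]
rim 1 759 [50.90256084 53.03807504 56.65017097]
```

```bash
cat >> h.py <<'E'
C=C+np.array([-np.sin(YAW),np.cos(YAW)])*-.0006
def insert(y,dx=0,dy=0):
    t=cart(-dx,y-dy); q=down(YAW+np.pi)
    env.movel([*t,.16],.15,rot=q); env.dwell(.3)
    hit=env.movel([*t,.1165],.05,stop_force=6); s=env.get_state(); print("hit",hit,s['tcp_pos'],s['force'])
    if s['tcp_pos'][2]>.122: return False
    env.grip(.038); env.movel([*t,.26],.15); print(env.get_state()['time']); return True
E
python3 - <<'E'
from h import *
if insert(-.0735,.0005,.0001):
    t=cart(0,-.0735); env.dwell(.4); print(tocart(barfit(t,"pics/w4.png",zr=(.05,.075))[0])); print(barfit(t,zr=(.05,.075)))
E
```

```text
hit True [0.51449858 0.08717074 0.11759931] [-1.0197659  -1.18658044  6.57545263]
12.8
[-0.00100446 -0.07366714]
(array([0.51465625, 0.08760539]), 167.8711166381836, [0.016390081495046616, 0.08302770555019379], np.float64(0.06604591211669295))
```

Run:
```python
from h import *
b=np.array([.558,-.324]); env.grip(.05)
env.reach([*b,.28],down(np.radians(152))); env.dwell(.3); r=barfit(b,"pics/w5.png",rad=.1); print(r)
if abs(r[2][0]-.016)<.003 and abs(r[2][1]-.083)<.004 and abs(r[3]-.062)<.004:
    pick(r[0],r[1])
    t=cart(0,.0245); env.reach([*t,.26],down(YAW+np.pi)); env.dwell(.5); print(held()); divs()
```

```text
(array([ 0.55395949, -0.32463136]), 152.39430236816406, [0.015775639563798904, 0.08144594728946686], np.float64(0.0619938240175516))
hit False
opening 0.015168702092432927 39.88417983055115
lifted 0.015375991148737304 [-0.2514768   0.24934579 -1.89083339] 18.175
(array([0.53695736, 0.18305023, 0.26000634]), np.float64(-0.0009205324405518467), np.float64(0.0008080377255537743), [np.float64(0.0002555625094479968), np.float64(0.0001080853354940986), np.float64(-0.00010837394945753054)], 2376, [np.float64(0.016095085970808512), np.float64(0.015530912953402625), np.float64(0.01572227567788765)])
div -0.098 528 dy mm 0.7528860818068056 slope 3.418384267313898e-05 x [-50.37577895  51.4496259 ]
div -0.049 535 dy mm 0.7453287314650447 slope 0.0008582143658156701 x [-49.88864359  51.57639484]
div 0 82 dy mm 0.21810823485769454 slope -0.00536335829544099 x [-50.80132013 -33.09204747]
div 0.049 82 dy mm 0.455019246698489 slope 0.006127492927376177 x [-50.82768678 -33.09791889]
div 0.098 532 dy mm 0.00031673600824067005 slope 0.0014683857416317556 x [-49.95272244  50.56454722]
rim -1 1125 [-58.56582771 -55.48038283 -53.85128017]
rim 1 501 [50.92925548 53.1260068  56.75364622]
```

View pics/w5.png

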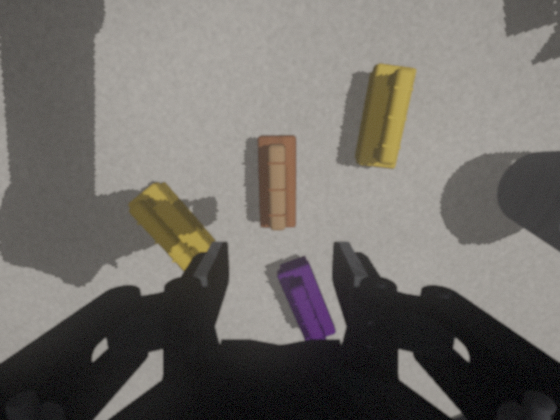

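Run:
```python
from h import *
if insert(.0245,.0005,-.0003):
    env.movel([*cart(0,0),.36],.2); env.dwell(.5)
    for y in(-.0735,.0245):
        r=barfit(cart(0,y),"pics/w6.png",zr=(.05,.075),rad=.03+.02); print(tocart(r[0]),r[1:])
    p,d=camera("top"); print((brown(p)[:, 330:]>0).sum())
```

```text
hit True [0.53602726 0.18335879 0.11787985] [-1.02513137  0.31962834  5.93656519]
23.975
[-0.00023458 -0.07342953] (167.5825424194336, [0.016690397635102272, 0.08404619246721268], np.float64(0.06592664746904206))
[-0.00037202  0.0247124 ] (167.73155212402344, [0.01632903702557087, 0.0838351845741272], np.float64(0.06597795939121485))
963
```

View pics/w6.png

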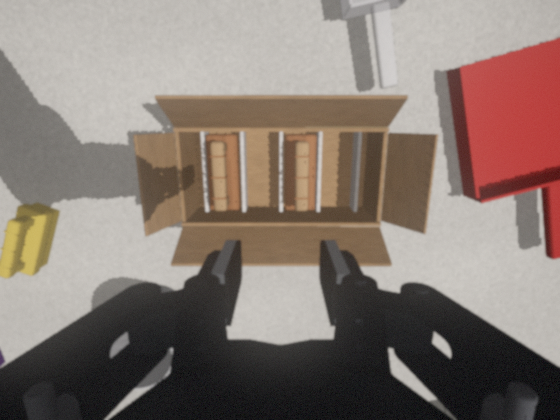

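```bash
cat >> h.py <<'E'
def fold(axis,sg,h,zh,r=.035,w=.012,force=7):
    "push a flap over: axis 0/1 carton x/y, sg side, h hinge distance, zh outer-face height when flat"
    q=down(YAW+np.pi)
    def pos(u,z):
        v=sg*(h+u); return [*(cart(v,0) if axis==0 else cart(0,v)),z+zh+.073]
    env.reach(pos(.06,.12),q); env.dwell(.2); print("down hit",env.movel(pos(.06,r),.15,stop_force=5))
    env.movel(pos(w,r),.1)
    for th in np.radians([75,60,45,30,18,8]):
        env.movel(pos(w-r*np.cos(th),r*np.sin(th)),.08)
    print("stop",env.movel(pos(w-r,-.004),.04,stop_force=force)); s=env.get_state(); print("tip z",s['tcp_pos'][2]-.073,"flat",zh,s['force'])
    env.dwell(.3); env.movel(pos(w-r,.12),.15); print(s['time'])
def flapz():
    p,W=cloud("wrist"); L=tocart(W); z=W[...,2]
    for nm,ax,sg,h in[("left",1,1,.118),("right",1,-1,.118),("near",0,-1,.0565),("far",0,1,.0565)]:
        u=h-L[...,ax]*sg; M=(abs(L[...,1-ax])<.03)&(u>.004)&(u<.056)&(z>.05)&(z<.2)
        print(nm,M.sum(),[np.nanmedian(z[M&(abs(u-k)<.004)]).round(4) for k in(.01,.03,.05)])
    return p
E
python3 - <<'E'
from h import *
_,_,o=blobs("top"); print([(s[:2],s[4]) for s,P,r in o])
env.grip(0.)
env.movel([*cart(0,.1),.3],.2)
fold(1,1,.118,.078)
env.reach([*cart(0,0),.36],down(YAW+np.pi)); env.dwell(.4); cv2.imwrite("pics/w7.png",flapz())
E
```

```text
[(array([211, 165], dtype=int32), np.int32(2700))]
down hit False
stop True
tip z 0.0776413537956059 flat 0.078 [-2.53185018 -0.60207209  9.07086369]
30.3083
left 2379 [np.float64(0.0784), np.float64(0.0784), np.float64(0.0784)]
right 1088 [np.float64(nan), np.float64(nan), np.float64(0.0656)]
near 422 [np.float64(nan), np.float64(0.0662), np.float64(0.0662)]
far 767 [np.float64(nan), np.float64(0.0663), np.float64(0.0662)]
  return np.nanmean(a, axis, out=out, keepdims=keepdims)
```

View pics/w7.png

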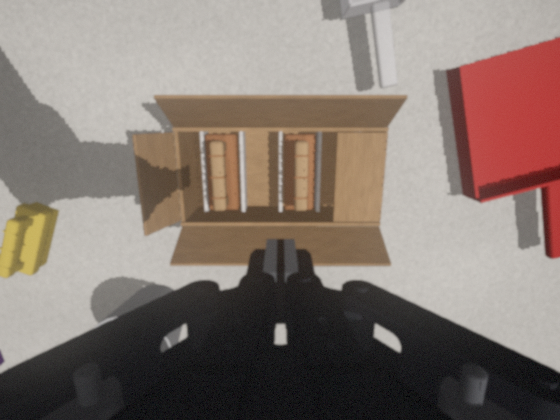

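```bash
python3 - 2>/dev/null <<'E'
from h import *
fold(1,-1,.118,.078)
env.reach([*cart(0,0),.36],down(YAW+np.pi)); env.dwell(.4); flapz()
for y in(-.0735,.0245):
    r=barfit(cart(0,y),"pics/w8.png",zr=(.05,.072),rad=.05); print(tocart(r[0]),r[1:])
E
```

```text
down hit False
stop True
tip z 0.07756345721391601 flat 0.078 [-2.84584755 -0.26813657 11.75072763]
36.775
left 2381 [np.float64(0.0785), np.float64(0.0784), np.float64(0.0784)]
right 2380 [np.float64(0.0784), np.float64(0.0784), np.float64(0.0784)]
near 440 [np.float64(nan), np.float64(0.0662), np.float64(0.0662)]
far 767 [np.float64(nan), np.float64(0.0663), np.float64(0.066)]
[-0.02509049 -0.06549965] (155.73684692382812, [0.0, 0.001358853536657989], np.float64(0.05178819158243024))
[-0.00051819  0.02478789] (167.38153076171875, [0.016282185912132263, 0.08249670267105103], np.float64(0.06601808357129511))
```

```bash
python3 - 2>/dev/null <<'E'
from h import *
fold(0,1,.0565,.082)
fold(0,-1,.0565,.082)
env.reach([*cart(0,0),.36],down(YAW+np.pi)); env.dwell(.4); cv2.imwrite("pics/w9.png",flapz())
E
```

```text
down hit False
stop True
tip z 0.08164765673936815 flat 0.082 [-3.49562557 -0.04697978 10.98268815]
43.1583
down hit False
stop True
tip z 0.08160095146976708 flat 0.082 [-3.71192793  0.55096934 13.14660149]
48.425
left 2435 [np.float64(0.0823), np.float64(0.0824), np.float64(0.0824)]
right 2419 [np.float64(0.0824), np.float64(0.0824), np.float64(0.0823)]
near 2504 [np.float64(0.0824), np.float64(0.0824), np.float64(0.0824)]
far 2297 [np.float64(0.0825), np.float64(0.0824), np.float64(0.0825)]
```

View pics/w9.png

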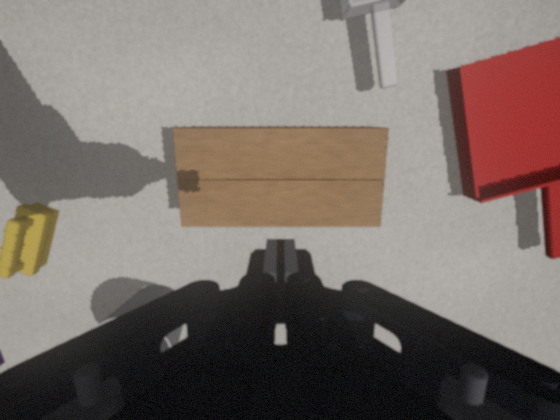

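The picture shows the carton fully closed, with both long flaps meeting flat along row 179. The measured flap heights are 82.4 mm, as expected. The robot is clear, so I'm handing in.

```bash
python3 -c "
from cell import job
print(job.job_done())"
```

```text
the job is handed in; nothing more can be done
None
```

I packed both brushes present into cells 0 and 2, folded the end flaps and then the long flaps flat, and handed the job in after about 50 s of robot time; the hand-in returned no verdict.

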